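Release the tube holder from the shaker's left-hand nut

TASK

The slotted tube holder is clamped on the little shaker by a winged nut with a left-hand thread. Loosen the nut by turning it clockwise, feeling that it gives, until it comes up firmly against its stop, which lies at a different point each time - do not force it there, nor tighten it. Then draw the holder out level from under the nut by its black grip, lay it gently and flat in the low white tray, and leave everything else where it stands.

Things in the scene. Friction and masses are not known exactly. Their poses are not given: they have to be found in the camera images.
- shaker: Grey tube shaker, heavy and fixed, 170 (x) by 150 (y) mm, its dark flat deck 80 mm above the bench. Origin: centre of its underside, straight below the nut's axis; its own -x is the side where the holder comes out. Two rails on the deck, 5 mm high and 88 mm apart inside, run along its x and guide the holder.
- nut: Steel winged nut on the shaker's upright spindle. Origin: centre of its underside, on the axis, z up, 86 mm above the bench when done up (just clear of the holder's plate). Flange 32 mm across, 5 mm high; hub 18 mm across, to 14 mm; then the flat upright wing. Its yaw differs each time. Left-hand thread: turned clockwise seen from above it loosens, and climbs 3 mm per rad.
- nut_wing (a point): Centre of the nut's wing, on the axis, 27 mm above the nut's origin. The wing is 46 mm long (nut's x), 11 mm thick (its y), 28 mm high. Turning friction 0.15 N m; it stays where left. Anticlockwise it is hard up at once. After 1.7 to 2.7 rad clockwise (not known beforehand) a hidden stop ends its travel; it cannot come off. A grip should climb with it.
- bushing (a joint): Twist of the nut's spindle in its rubber bushing, rad, clockwise positive, 0 unloaded; 0.4 rad per N m put on the nut, so the nut moves by this besides its own turn: about 0.06 while it turns, more at the stop, negative if turned the wrong way. Firmly against the stop: over 0.14 (0.35 N m) held 0.1 s. The bushing tears beyond 0.36 (0.9 N m) either way.
- holder: Loose slotted tube holder, about 0.25 kg, an aluminium plate 6 mm thick on the deck, from -80 to +30 mm in its x, 84 mm wide (y). Origin: in its underside, on the nut's axis while clamped. White tube caps, 4 mm high, line its long sides. A slot 16 mm wide, from x = -8 mm out through the +x end, straddles the 10 mm spindle.
- holder_mid (a point): Middle of the holder's plate, in its underside (holder x = -25 mm). The plate leaves only by sliding along its own -x, 45 mm or more, before it is lifted. Two lips on it, 4 mm high at x = 20 to 27 mm beside the slot, catch on the nut's flange until the nut has climbed 4 mm; with the nut at its stop they pass under by 1.4 mm or more: draw the plate level.
- holder_grip (a point): Centre of the holder's black upright grip, at holder x = -68 mm, 25 mm above its underside. The grip is 12 mm (x) by 50 mm (y) and reaches from 6 to 44 mm above the underside.
- tray: Low white tray, heavy, fixed, 190 (x) by 140 (y) mm outside, walls 5 mm thick and 16 mm high, floor 5 mm thick. Origin: centre of its underside.
- tray_in (a point): Centre of the tray's inner floor, 5 mm above the bench.
- pen: Marker pen, 137 by 12 mm, lying along x between shaker and tray; leave it alone.
- pink_rack: Pink tube rack, 100 by 200 by 36 mm, to the right; leave it alone.
- green_rack: Green tube rack, 70 by 200 by 41 mm, at the far side; leave it alone.
- tip_box: Blue tip box with a clear lid, 89 by 124 by 63 mm, at the far side; leave it alone.
- bottle: Amber bottle, 48 mm across, 95 mm high, standing near the robot; leave it alone.
- jar: Clear jar, 64 mm across, 60 mm high, standing to the left; leave it alone.
Things that resemble listed ones, but are neither listed nor needed, are in the scene too. Leave any green look-alike of the holder alone.

How it is judged:
On the way, in this order (a step that is already met when the one before it is completed fails the run):
1. the nut has climbed 4 mm or more and is held firmly up against its stop (bushing twist over 0.14 rad) (z of nut in the frame of shaker above 0.0903 m and value of joint bushing above 0.14 rad), for 0.1 s.
2. the holder has been drawn out from under the nut, its origin over 50 mm from the nut's axis (horizontal distance between holder and nut above 0.05 m), for 0.1 s.
At the end, for the whole second after the job is handed in: The holder lies flat (within 0.08 rad) and still on the tray's floor, its middle within 50 mm of the tray's, its underside below 10 mm; the nut is still backed off, 4 mm or more above where it began (horizontal distance between holder_mid and tray_in below 0.05 m and height (world z) of holder below 0.01 m and angle between holder's own z axis and vertical below 0.08 rad and linear speed of holder below 0.02 m/s and z of nut in the frame of shaker above 0.0903 m); the robot touches nothing.
It fails at once if the nut is forced, against its stop or tighter: the rubber bushing twists more than 0.36 rad (0.9 N m) either way (value of joint bushing above 0.36 rad or value of joint bushing below -0.36 rad).
It fails at once if the holder is dragged or prised against the nut with more than 40 N (contact force between holder and nut above 40 N).
It fails at once if the holder is let drop: it moves faster than 0.4 m/s while no finger holds it (a fall of more than 8 mm) (contact force between holder and the fingers below 0.5 N and linear speed of holder above 0.4 m/s).
It fails at once if the holder is thrust into the tray: more than 200 N between them for an instant (contact force between holder and tray above 200 N).
It fails at once if a bystander (pen, racks, tip box, bottle, jar) is moved more than 30 mm (distance of any of pen, pink_rack, green_rack, tip_box, bottle, jar from where it was at the start of the episode above 0.03 m).
It also fails if it takes over 72 s, if anything falls off the work surface, if the arm or the gripper's body presses on something with over 40 N, if the wrist force passes 120 N, or if a joint passes its speed limit or range.

ROBOT

A 6-joint arm with a two-finger parallel gripper is mounted at the origin on the work surface. World frame = base frame: x ahead of the robot, y to its left, z up, the work surface at z = 0. Lengths are in m, angles in rad, forces in N, time in s.
With the tool pointing down it reaches from about 0.35 to 1 m from the base axis. Payload 7.1 kg.
Tool frame: the origin (TCP) lies on the centre line of the jaws, within the pads' length; the fingertips stand 11 mm ahead of it and the grasp point (between the pads) lies 8 mm behind it; z points along the fingers, y is the line along which they close (so a half turn about z gives the same grasp; the last joint's range is limited). The gripper opens to 85 mm and grips with 20 to 120 N. Pads are 22 mm wide; open, the fingers measure 114 mm over their backs; the gripper's body (76 mm by 85 mm) begins 54 mm behind the grasp point. The pads swing forward as they close: fully open they stand 13 mm farther back than shut.
Start: joints at [1.176, 0.423, 1.63, -0, 1.089, -0.019], TCP at [0.229, 0.581, 0.242] pointing down, gripper open.
Joint ranges: [-3, 3], [-0.9, 2.11], [0.09, 2.58], [-1.31, 4.45], [0.11, 2.69], [-2.54, 2.54]. Speed limits (rad/s): [2.39, 2.39, 3.01, 3.14, 3.14, 3.14].

INTERFACE

Orientations are given as a unit quaternion [w, x, y, z].
In Python, from cell import move_to, line_to, goto_joints, gripper_to, hold, solve_ik, camera, Unreachable, close_job, read_time_s, read_qpos, read_joint_velocities, read_joint_efforts, read_position, read_tool_rot, read_contact_force, read_ft_torque, read_grip_width, read_gripper_force gives the robot as it stands. Calls block until the motion is done:
- move_to(position, orientation): joint-space move of the TCP to a pose.
- line_to(position, ori=None, v=0.15, f_stop=None): straight line of the TCP; ori=None keeps the orientation; v is the mean speed in m/s. With f_stop (N) it stops when the force on the tool has changed by that much, and returns True; else False.
- goto_joints(angles): joint-space move.
- gripper_to(opening, grip_force=None): finger opening in m; grip_force is the grip in N (None keeps the last); returns when the fingers have stopped.
- hold(seconds).
- solve_ik(position, orientation): joint angles nearest the present ones, or None.
- camera(name): name is "side" or "top" or "wrist"; returns a dict with "color" (400x640x3 uint8, red, green, blue), "fx", "fy", "cx", "cy" (pixels), "dist_coeffs" ([k1, k2, p1, p2, k3] as OpenCV has them; the pictures are not rectified), "world_from_camera" (4x4, takes a point from camera to world coordinates); the wrist camera has in their place "T_tool_cam" (4x4, takes a point from camera to tool coordinates, whose origin is the TCP and whose axes are the flange's). Camera axes: x right, y down, z forward; pixel columns grow to the right and rows downward; lengths in m; the calibration is good to about 2 mm. A picture is of the moment at which its call begins: read the wrist's pose just before it. There is no depth.
A pose or a line that the arm cannot do raises Unreachable and nothing moves.
- close_job(): hands the job in; it is judged then, once.
Readings, each from a call of its own:
- read_time_s(): time.
- read_qpos(): joint angles.
- read_joint_velocities(): joint speeds.
- read_joint_efforts(): joint torques, N m.
- read_position(): TCP position.
- read_tool_rot(): TCP orientation.
- read_contact_force(): force on the tool from outside, world axes, zero at the start.
- read_ft_torque(): the same for the moment, N m.
- read_grip_width(): finger opening in m.
- read_gripper_force(): force on a finger pad.
Only numpy, scipy, OpenCV 4.12 (cv2) and the standard library are available. Lean on these libraries where they do the work, as an engineer would, in place of code of your own. Each camera call takes 0.05 s, during which the arm holds its last target. There are 200 camera calls.

## Working session

There is one attempt and no reset: what is moved stays moved. The work goes in short steps, each a Python script; the robot and the scene stay as the last script left them, time stands still between calls to the robot, and variables do not carry over. Pictures are saved under pics/ and viewed, at most 10 in all, crops included, and the job is handed in when it is done.

```bash
ls; mkdir -p pics
python3 - <<'E'
from cell import *
import cv2,numpy as np
for n in ["top","side"]:
    c=camera(n); cv2.imwrite(f"pics/{n}0.png",c["color"][:,:,::-1]); print(n,c["fx"],c["fy"],c["cx"],c["cy"],c["dist_coeffs"]); print(np.round(c["world_from_camera"],3))
c=camera("wrist");print(np.round(c["T_tool_cam"],3),c["fx"])
print(read_time_s(),read_position(),read_tool_rot(),read_grip_width())
E
```

```text
pics
top 384.4806400771648 384.4806400771648 322.32502729631886 199.95690633925506 [0.00925155 0.         0.         0.         0.        ]
[[-0.002 -0.998  0.059  0.502]
 [-1.     0.003  0.013 -0.039]
 [-0.013 -0.059 -0.998  1.152]
 [ 0.     0.     0.     1.   ]]
side 465.6828640530844 465.6828640530844 329.71266176861536 200.0108340449411 [-0.01784577  0.          0.          0.          0.        ]
[[ 0.899 -0.339  0.276  0.178]
 [-0.437 -0.677  0.592 -0.91 ]
 [-0.014 -0.653 -0.757  1.208]
 [ 0.     0.     0.     1.   ]]
[[-0.    -0.957 -0.29   0.074]
 [ 1.    -0.     0.    -0.001]
 [-0.    -0.29   0.957 -0.132]
 [ 0.     0.     0.     1.   ]] 307.44731293891067
0.15 [0.22920808 0.58100305 0.24172212] [-1.12925304e-04  1.86796190e-01  9.82398502e-01 -5.95448378e-04] 0.08576849853197056
```

View pics/top0.png

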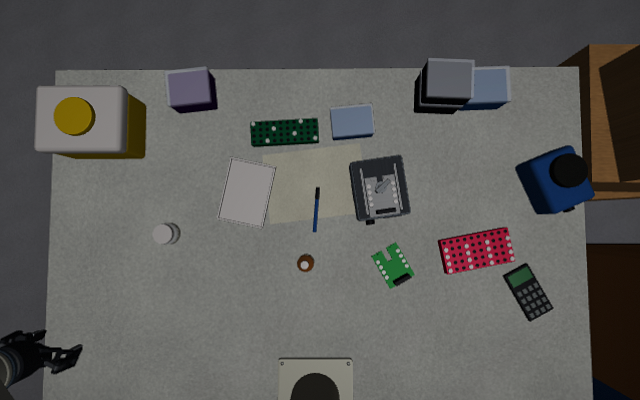

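View pics/side0.png

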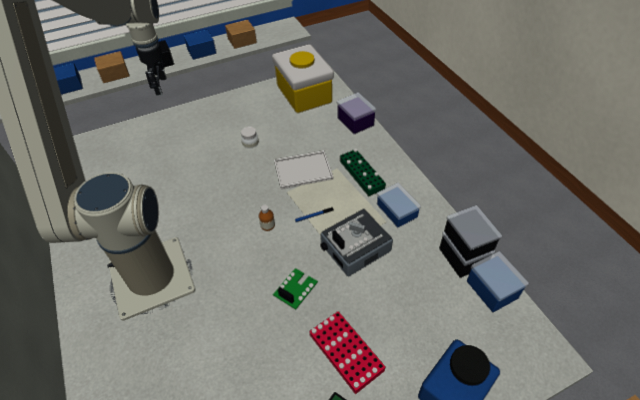

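Candidates for the holder: the grey plate in the shaker at top (381,190), grip at (384,211); the green look-alike at (392,265), which I leave alone. The tray is at (247,192), not the pale mat at (310,185). Next is a close wrist look at the shaker.

```bash
cat > h.py <<'E'
from cell import *
import cv2,numpy as np
from scipy.spatial.transform import Rotation as R
def quat(phi):  # tool down, tool y along world angle phi
    t=(np.pi/2-phi)/2
    return [0,np.sin(t),np.cos(t),0]
def snap(n):
    if n=="wrist":
        p=np.array(read_position());q=read_tool_rot();c=camera(n)
        T=np.eye(4);T[:3,:3]=R.from_quat([q[1],q[2],q[3],q[0]]).as_matrix();T[:3,3]=p
        c["W"]=T@np.array(c["T_tool_cam"])
    else:
        c=camera(n);c["W"]=np.array(c["world_from_camera"])
    c["K"]=np.array([[c["fx"],0,c["cx"]],[0,c["fy"],c["cy"]],[0,0,1.]])
    return c
def ray(c,px,z):
    u=cv2.undistortPoints(np.array(px,float).reshape(-1,1,2),c["K"],np.array(c["dist_coeffs"]))[:,0]
    d=np.c_[u,np.ones(len(u))]@c["W"][:3,:3].T;o=c["W"][:3,3]
    return o+d*((z-o[2])/d[:,2])[:,None]
def proj(c,P):
    M=np.linalg.inv(c["W"]);P=np.array(P,float).reshape(-1,3)
    return cv2.projectPoints(P,cv2.Rodrigues(M[:3,:3])[0],M[:3,3],c["K"],np.array(c["dist_coeffs"]))[0][:,0]
E
python3 - <<'E'
from h import *
import pickle
move_to([0.55,-0.19,0.31],quat(np.pi/2))
hold(0.3)
c=snap("wrist");pickle.dump(c,open("w1.pkl","wb"));cv2.imwrite("pics/w1.png",c["color"][:,:,::-1])
t=snap("top");pickle.dump(t,open("t1.pkl","wb"))
print(read_time_s(),read_position(),read_qpos())
# tray: white low saturation contour
hsv=cv2.cvtColor(t["color"],cv2.COLOR_RGB2HSV);g=t["color"].min(2)
print(g[192,247],g[192,310],g[160,247])
m=((g>150)*255).astype(np.uint8);m[:, :200]=0;m[:,300:]=0;m[:140]=0;m[240:]=0
k=max(cv2.findContours(m,0,2)[0],key=cv2.contourArea);r=cv2.minAreaRect(k);print(r)
b=ray(t,cv2.boxPoints(r),0.016);print(b,b.mean(0),[np.linalg.norm(b[i]-b[i-1]) for i in range(4)])
E
```

```text
3.4917 [ 0.55002004 -0.18986701  0.30996094] [-3.52839191e-01  2.88915825e-01  1.66275746e+00 -1.29357815e-05
  1.19002063e+00 -1.92381455e+00]
145 130 131
((262.0, 224.5), (1.0, 0.0), -90.0)
[[0.49527278 0.15476645 0.016     ]
 [0.49527278 0.15476645 0.016     ]
 [0.49822014 0.15478768 0.016     ]
 [0.49822014 0.15478768 0.016     ]] [0.49674646 0.15477706 0.016     ] [np.float64(0.0029474375556511395), np.float64(0.0), np.float64(0.0029474375556511395), np.float64(0.0)]
```

View pics/w1.png

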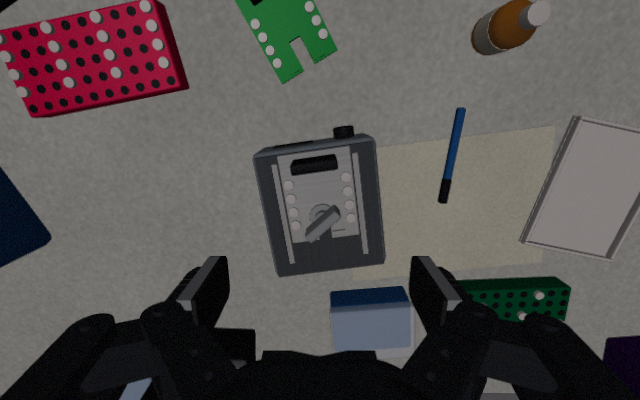

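The wrist view shows the grey holder with its black grip at (313,165), the nut's wing at (323,223), the tray at (590,190), and the green look-alike at (290,35), separate. Next I enlarge the holder and the tray.

Run:
```python
from h import *
import pickle
c=pickle.load(open("w1.pkl","rb"));t=pickle.load(open("t1.pkl","rb"))
a=cv2.resize(c["color"][125:280,250:390],None,fx=3.5,fy=3.5,interpolation=2)
b=cv2.resize(t["color"][150:235,212:282],None,fx=3.5,fy=3.5,interpolation=2)
b=cv2.copyMakeBorder(b,0,a.shape[0]-b.shape[0],0,0,0)
im=np.hstack([a,b]);im=np.clip(im.astype(float)*1.4,0,255).astype(np.uint8)
cv2.imwrite("pics/crop1.png",im[:,:,::-1]);print(im.shape)
g=cv2.cvtColor(t["color"],cv2.COLOR_RGB2GRAY)
print(t["color"][192,215:285].tolist()[::3])
```

```text
(542, 735, 3)
[[124, 126, 121], [121, 121, 117], [123, 123, 119], [84, 82, 81], [147, 144, 143], [147, 144, 143], [148, 145, 144], [148, 145, 144], [148, 145, 144], [149, 146, 144], [149, 145, 144], [148, 145, 144], [149, 145, 144], [149, 145, 145], [149, 145, 145], [150, 147, 146], [150, 148, 146], [150, 147, 146], [159, 156, 156], [139, 137, 125], [138, 136, 124], [137, 135, 123], [135, 134, 121], [139, 137, 125]]
```

View pics/crop1.png

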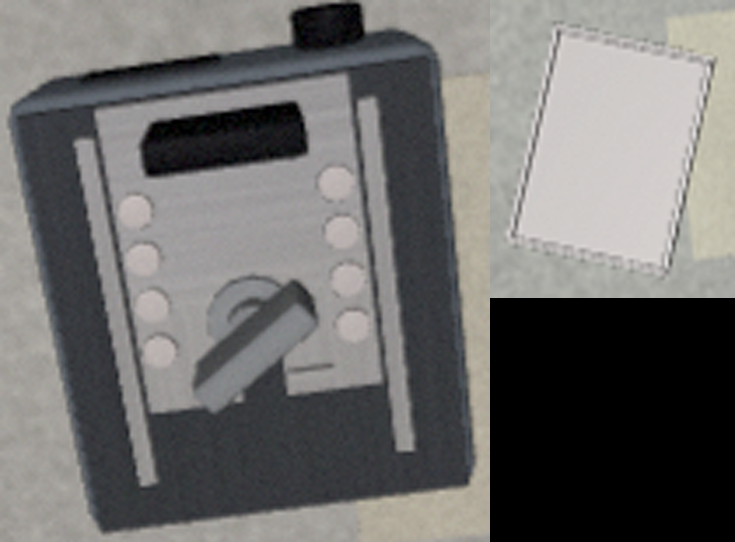

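Run:
```python
from h import *
import pickle
c=pickle.load(open("w1.pkl","rb"));t=pickle.load(open("t1.pkl","rb"))
f=lambda P:(np.array(P,float)-1.25)/3.5+[250,125]   # resize pixel centre shift
def rep(n,b):
    print(n,np.round(b[:,:2],4).tolist(),"mean",b.mean(0).round(4),"sides",[round(np.linalg.norm(b[i]-b[i-1]),4) for i in range(len(b))])
plate=ray(c,f([(96,112),(349,73),(382,385),(150,413)]),.086);rep("plate",plate)
rep("deck",ray(c,f([(15,105),(437,50),(472,483),(100,530)]),.080))
rep("rails",ray(c,f([(77,141),(376,97),(413,450),(140,487)]),.085))
w=ray(c,f([(195,387),(300,303),(316,322),(213,411)]),.127);rep("wing",w)
v=(w[1]+w[2]-w[0]-w[3])[:2];print("wing ang",np.degrees(np.arctan2(v[1],v[0])))
# flange circle visible: left edge 207,315 ; top 255,275
rep("grip top front edge",ray(c,f([(150,122),(300,102),(306,155),(145,176)]),.124))
for (i,j) in [(0,3),(1,2)]:
    d=plate[j]-plate[i];print("plate x ang",np.degrees(np.arctan2(d[1],d[0])))
# tray via threshold in top
im=t["color"].astype(int);m=((im.min(2)>=141)*255).astype(np.uint8)
m[:150]=0;m[235:]=0;m[:,:212]=0;m[:,282:]=0
m=cv2.morphologyEx(m,cv2.MORPH_OPEN,np.ones((3,3)))
k=max(cv2.findContours(m,0,2)[0],key=cv2.contourArea);r=cv2.minAreaRect(k);print(r)
rep("tray inner",ray(t,cv2.boxPoints(r),.008))
o=ray(t,(np.array([(556,23),(716,58),(668,272),(511,240)],float)-[490,0]-1.25)/3.5+[212,150],.016);rep("tray rim",o)
```

```text
plate [[0.5287, -0.2386], [0.516, -0.1554], [0.6261, -0.1404], [0.637, -0.2234]] mean [ 0.5769 -0.1895  0.086 ] sides [np.float64(0.1093), np.float64(0.0842), np.float64(0.1111), np.float64(0.0837)]
deck [[0.5273, -0.2665], [0.5091, -0.126], [0.668, -0.1045], [0.6878, -0.244]] mean [ 0.5981 -0.1853  0.08  ] sides [np.float64(0.162), np.float64(0.1416), np.float64(0.1603), np.float64(0.1409)]
rails [[0.5386, -0.2455], [0.5239, -0.1462], [0.652, -0.128], [0.6671, -0.2279]] mean [ 0.5954 -0.1869  0.085 ] sides [np.float64(0.1297), np.float64(0.1004), np.float64(0.1294), np.float64(0.101)]
wing [[0.6095, -0.2052], [0.5815, -0.1725], [0.5877, -0.1674], [0.6177, -0.1996]] mean [ 0.5991 -0.1862  0.127 ] sides [np.float64(0.01), np.float64(0.043), np.float64(0.008), np.float64(0.044)]
wing ang 131.79437176241782
grip top front edge [[0.5261, -0.2176], [0.5201, -0.1733], [0.5359, -0.1713], [0.5423, -0.2195]] mean [ 0.5311 -0.1955  0.124 ] sides [np.float64(0.0164), np.float64(0.0447), np.float64(0.0159), np.float64(0.0487)]
plate x ang 7.9931206475119305
plate x ang 7.761658538223046
((246.08822631835938, 192.35296630859375), (41.759117126464844, 58.571231842041016), 12.52880573272705)
tray inner [[0.5211, 0.2837], [0.6928, 0.2477], [0.6649, 0.1248], [0.4938, 0.1617]] mean [0.5931 0.2045 0.008 ] sides [np.float64(0.1249), np.float64(0.1754), np.float64(0.126), np.float64(0.175)]
tray rim [[0.7005, 0.2504], [0.6699, 0.1136], [0.4883, 0.1532], [0.5156, 0.2864]] mean [0.5936 0.2009 0.016 ] sides [np.float64(0.1884), np.float64(0.1402), np.float64(0.1859), np.float64(0.1359)]
```

Plate, wing and tray sizes all match the given ones. The axis is at about (0.600,-0.186), the wing at 132° and the holder's x axis at +7.9°. I go to the pre-grasp pose and look again there.

Run:
```python
from h import *
import pickle
ph=np.radians(41.8)
gripper_to(0.045,30)
move_to([0.600,-0.186,0.19],quat(ph)); hold(0.2)
c=snap("wrist");pickle.dump(c,open("w2.pkl","wb"));print(read_time_s(),read_position(),read_qpos(),read_grip_width(),read_contact_force(),read_ft_torque())
print(proj(c,[[.600,-.186,.127],[.6,-.186,.091]]))
cv2.imwrite("pics/w2.png",np.clip(c["color"][:,:,::-1]*1.4,0,255).astype(np.uint8))
```

```text
5.0667 [ 0.6002738  -0.18619548  0.19099674] [-3.19710949e-01  4.86856335e-01  1.65985323e+00  4.48890511e-06
  9.93322802e-01 -1.04967328e+00] 0.04463073929335786 [ 0.31923206  0.57207865 -0.06474109] [-0.00970073  0.02630891  0.03028181]
[[319.45971101 221.45362103]
 [319.31362753 205.46391732]]
```

View pics/w2.png

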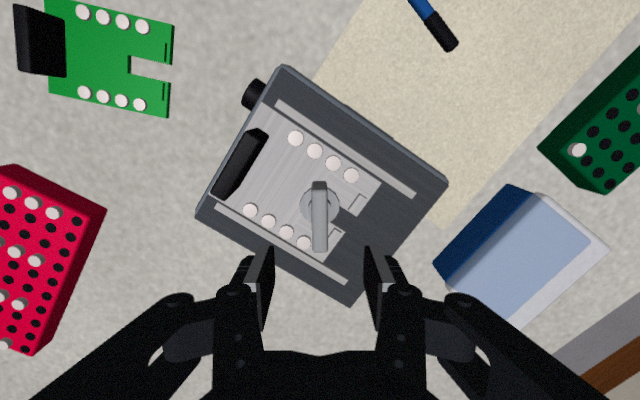

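The wing's top centre is at (319,221), right on the prediction of (319.5,221.5). It lies along the image vertical, so the jaw yaw is right. I descend, close softly, and try a small turn.

Run:
```python
from h import *
A=np.array([.600,-.186]);ph=np.radians(41.8)
P=lambda n:print(n,round(read_time_s(),2),"F",np.round(read_contact_force(),2),"M",np.round(read_ft_torque(),3),"j6",round(read_joint_efforts()[5],3),"w",round(read_grip_width(),4),"q6",round(read_qpos()[5],3),"z",np.round(read_position(),4))
P("pre")
print(line_to([*A,.113],quat(ph),v=.08,f_stop=8));P("down")
gripper_to(0.005,20);P("soft")
gripper_to(0.005,70);P("hard")
t0=read_time_s()
for i in range(1,5):
    d=.04*i
    line_to([*A,.113+.003*max(0,d-.06)],quat(ph-d),v=.02);P(f"d{d:.2f}")
```

```text
pre 5.07 F [ 0.32  0.57 -0.06] M [-0.01   0.026  0.03 ] j6 -0.01 w 0.0446 q6 -1.05 z [ 0.6003 -0.1862  0.191 ]
False
down 6.18 F [-0.59 -0.35 -0.01] M [0.001 0.008 0.014] j6 -0.0 w 0.045 q6 -1.049 z [ 0.6004 -0.1861  0.1135]
soft 6.58 F [0.75 2.63 3.1 ] M [ 0.262 -0.156  0.011] j6 0.033 w 0.0107 q6 -1.049 z [ 0.6005 -0.1859  0.1135]
hard 6.79 F [1.47 2.44 5.43] M [ 0.406 -0.159  0.022] j6 0.033 w 0.0096 q6 -1.049 z [ 0.6005 -0.1859  0.1136]
d0.04 7.04 F [1.26 2.77 5.76] M [ 0.402 -0.151  0.116] j6 0.22 w 0.0096 q6 -1.009 z [ 0.6005 -0.1859  0.1136]
d0.08 7.29 F [1.36 2.76 6.39] M [ 0.432 -0.164  0.136] j6 0.25 w 0.0095 q6 -0.969 z [ 0.6005 -0.1859  0.1137]
d0.12 7.54 F [0.46 2.8  6.18] M [ 0.397 -0.147  0.12 ] j6 0.25 w 0.0096 q6 -0.929 z [ 0.6005 -0.186   0.1138]
d0.16 7.79 F [0.35 2.05 6.19] M [ 0.442 -0.158  0.122] j6 0.25 w 0.0093 q6 -0.889 z [ 0.6005 -0.1859  0.1139]
```

Run:
```python
from h import *
A=np.array([.600,-.186]);ph=np.radians(41.8)
P=lambda n:print(n,round(read_time_s(),2),"F",np.round(read_contact_force(),1),"M",np.round(read_ft_torque(),3),"j6",round(read_joint_efforts()[5],3),"q6",round(read_qpos()[5],3))
d=.16;mz=0
while d<2.95:
    d+=.12 if d<1.5 else .04
    line_to([*A,.113+.003*(d-.06)],quat(ph-d),v=.02)
    mz=np.mean([read_ft_torque()[2] for _ in range(3)])
    if d>1.45 and (mz>.2 or int(d*100)%12<4): P(f"{d:.2f}")
    if mz>.47: break
    if mz>.3: print("mz",d,mz)
hold(.25);P("held");np.save("d.npy",d)
```

```text
1.68 11.49 F [-0.1  3.5  6.9] M [0.661 0.044 0.236] j6 0.253 q6 0.631
1.80 12.24 F [-1.2  3.7  5.4] M [0.622 0.047 0.161] j6 0.254 q6 0.751
1.92 12.99 F [-0.2  2.8  7.1] M [0.639 0.019 0.158] j6 0.254 q6 0.871
2.04 13.74 F [-0.1  3.1  6.9] M [ 0.636 -0.023  0.215] j6 0.324 q6 0.991
2.08 13.99 F [0.1 3.  5.8] M [ 0.554 -0.047  0.302] j6 0.397 q6 1.031
mz 2.080000000000001 0.3020067311575355
2.12 14.24 F [0.4 3.1 5.5] M [ 0.654 -0.08   0.383] j6 0.492 q6 1.07
mz 2.120000000000001 0.38316939892209034
2.16 14.49 F [1.8 4.5 4.7] M [ 0.748 -0.132  0.508] j6 0.563 q6 1.109
held 14.74 F [-0.1  4.1  5.7] M [ 0.698 -0.131  0.438] j6 0.453 q6 1.109
```

The nut met its stop near 2.03 rad, torque 0.15→0.47 N m, which matches the bushing's stiffness. A small margin push, then unwind, release, and go over the black grip.

Run:
```python
from h import *
A=np.array([.600,-.186]);ph=np.radians(41.8);d=float(np.load("d.npy"));z=.113+.003*1.97
line_to([*A,z],quat(ph-d-.025),v=.02);hold(.3);print("M",np.round(read_ft_torque(),3))
line_to([*A,z],quat(ph-d+.13),v=.02);print("unwound M",np.round(read_ft_torque(),3),read_joint_efforts()[5])
gripper_to(.04);print("F",read_contact_force())
line_to([*A,.20],v=.12)
a=np.radians(7.9);G=[.533,-.1954]
move_to([*G,.19],quat(a));hold(.2)
c=snap("wrist")
h=np.array([np.cos(a),np.sin(a)]);n=np.array([-h[1],h[0]])
top=[[*(np.array(G)+sx*.006*h+sy*.025*n),.124] for sx,sy in [(-1,-1),(-1,1),(1,1),(1,-1)]]
pts=proj(c,top);print(pts)
im=c["color"].copy();im=np.clip(im*1.5,0,255).astype(np.uint8)
x0,y0=200,130;cr=cv2.resize(im[y0:y0+190,x0:x0+240],None,fx=3,fy=3,interpolation=2)
for p in (pts-[x0,y0])*3+1: cv2.circle(cr,tuple(int(v) for v in p),3,(255,0,0),-1)
cv2.imwrite("pics/w3.png",cr[:,:,::-1]);print(read_time_s(),read_position(),read_qpos())
```

```text
M [0.818 0.068 0.485]
unwound M [0.683 0.031 0.114] -0.03260766388848424
F [ 0.36141691 -0.17969599 -0.12644842]
[[310.47955379 254.10197779]
 [309.86770444 185.35594175]
 [328.02878053 185.35079086]
 [327.43835014 254.09835671]]
18.4083 [ 0.53310275 -0.19537746  0.18996264] [-3.72243177e-01  4.06787154e-01  1.79773750e+00 -1.79664475e-05
  9.37057214e-01 -5.09905217e-01]
```

View pics/w3.png

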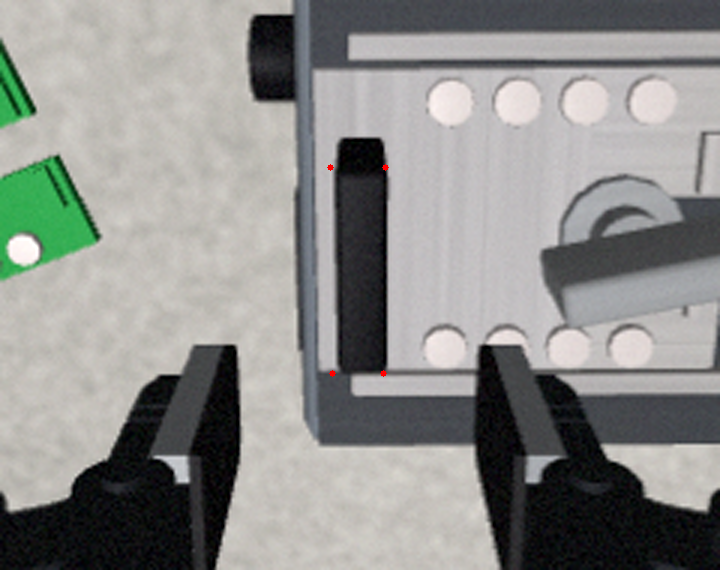

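The black grip's top runs over crop x 339–386, y 170–372, against a prediction of 331–385. So I shift 1 mm along the holder's x. The wing's near end lies clear of the finger. I grasp the grip and draw the holder out.

Run:
```python
from h import *
a=np.radians(7.9);h=np.array([np.cos(a),np.sin(a)]);G=np.array([.533,-.1954])+.001*h
P=lambda n:print(n,round(read_time_s(),2),"F",np.round(read_contact_force(),1),"M",np.round(read_ft_torque(),2),"w",round(read_grip_width(),4),"g",round(read_gripper_force(),1),"p",np.round(read_position(),4))
gripper_to(.032,20)
print(line_to([*G,.104],quat(a),v=.08,f_stop=8));P("down")
gripper_to(.008,25);P("soft")
gripper_to(.008,60);P("grip")
p=np.array(read_position());F0=np.array(read_contact_force())
s=line_to([*(p[:2]-.012*h),p[2]],v=.03,f_stop=12);P(f"draw12 {s}")
if not s:
    s=line_to([*(p[:2]-.05*h),p[2]],v=.04,f_stop=12);P(f"draw50 {s}")
if not s:
    s=line_to([*(p[:2]-.075*h),p[2]],v=.06,f_stop=15);P(f"draw75 {s}")
c=snap("top");cv2.imwrite("pics/t2.png",cv2.resize(c["color"][130:290,290:450],None,fx=3,fy=3)[:,:,::-1])
```

```text
False
down 19.88 F [ 0.4  1.  -0.3] M [ 0.05 -0.04 -0.01] w 0.0319 g 0.0 p [ 0.5344 -0.1954  0.1045]
soft 20.18 F [-2.1 -0.7  4.4] M [0.04 0.2  0.05] w 0.0113 g 26.0 p [ 0.5343 -0.1954  0.1046]
grip 20.4 F [-1.5 -0.4  6.1] M [0.06 0.22 0.01] w 0.0114 g 59.8 p [ 0.5343 -0.1954  0.1047]
draw12 False 20.94 F [-2.5 -0.6  4.2] M [-0.22  0.2   0.02] w 0.0109 g 59.6 p [ 0.5217 -0.1972  0.1047]
draw50 False 22.04 F [-3.3 -1.2  5. ] M [-0.27  0.3  -0.04] w 0.0108 g 59.6 p [ 0.4842 -0.2023  0.1047]
draw75 False 22.61 F [-4.  -0.5  2.9] M [-0.1   0.32  0.  ] w 0.0112 g 59.4 p [ 0.4588 -0.2056  0.1046]
```

Drawn out cleanly with only about 4 N of drag. I lift, carry it over to the tray and lower it gently.

Run:
```python
from h import *
P=lambda n:print(n,round(read_time_s(),2),"F",np.round(read_contact_force(),1),"w",round(read_grip_width(),4),"p",np.round(read_position(),4))
p=np.array(read_position())
line_to([p[0],p[1],.20],v=.12);P("lift")
b=np.radians(-11.8);g=np.array([.5935,.2025])-.044*np.array([np.cos(b),np.sin(b)])
move_to([*g,.20],quat(b));P("over")
line_to([*g,.06],v=.12);hold(.2);P("low")
c=snap("wrist");t=snap("top")
s=line_to([*g,.0275],v=.02,f_stop=6);P(f"down {s}")
im=np.hstack([cv2.resize(c["color"],None,fx=.7,fy=.7),cv2.resize(t["color"][140:240,200:310],None,fx=2.8,fy=2.8)])if 0 else cv2.resize(t["color"][130:240,190:330],None,fx=4,fy=4)
cv2.imwrite("pics/p1.png",im[:,:,::-1]);cv2.imwrite("pics/p1w.png",c["color"][:,:,::-1])
```

```text
lift 23.6 F [-0.1 -0.2 -3.4] w 0.0112 p [ 0.4587 -0.2053  0.1993]
over 25.18 F [-0.5  0.2 -3.2] w 0.0113 p [0.5505 0.2106 0.1997]
low 26.69 F [-0.4 -0.7 -3.6] w 0.0112 p [0.5508 0.2117 0.0607]
down True 28.16 F [-0.5 -0.3  4.6] w 0.0109 p [0.5504 0.2115 0.0297]
```

View pics/p1w.png

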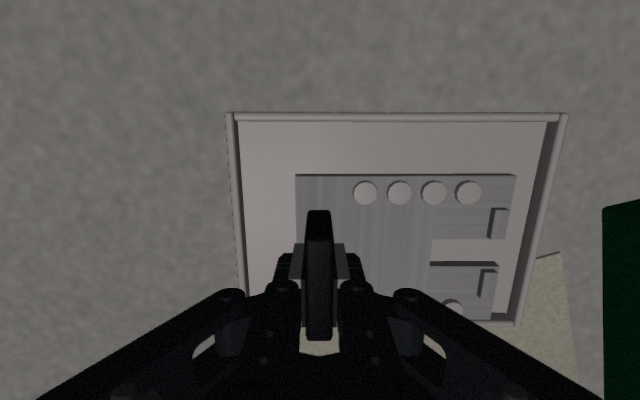

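The picture, taken just above the tray, shows the plate (295–515, 175–320) inside the tray walls (230–565). It then touched down at z 0.0297, as predicted for the floor. I release it, retreat and verify.

Run:
```python
from h import *
gripper_to(.032,20);hold(.2);print(read_contact_force())
p=read_position();line_to([p[0],p[1],.22],v=.1)
move_to([.45,.35,.3],quat(np.radians(20)));hold(.3)
c=snap("top");cv2.imwrite("pics/f.png",cv2.resize(c["color"][100:290,200:440],None,fx=3,fy=3)[:,:,::-1])
b=np.radians(-11.8);print(read_time_s(),proj(c,[[.5935,.2025,.011]]))
```

```text
[ 0.2888149  -0.20292983  0.35338504]
31.8833 [[246.54107936 192.02570137]]
```

View pics/f.png

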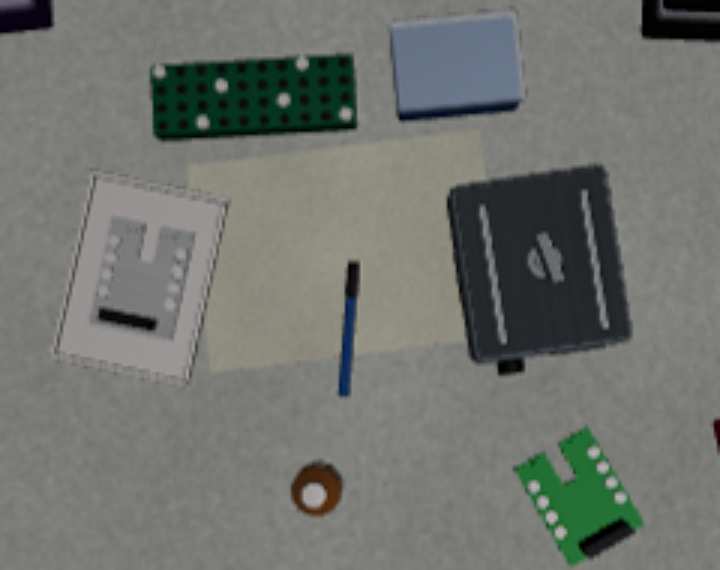

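The holder lies centred and flat in the tray (crop (142,278), tray centre (140,277)). The nut is still on its spindle at (545,257), and the pen, bottle and the rest are undisturbed.

```bash
python3 -c "
from cell import *
print(close_job())"
```

```text
the job is handed in; nothing more can be done
None
```

The nut was loosened clockwise to its stop at about 2.0 rad and held there at about 0.5 N m, and the holder was drawn out level and laid flat near the tray's centre; the job was handed in at about 32 s, with no verdict returned.

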